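# Hang the dial gauge plate on the latching hook, scale outward

### The job

Take the aluminium gauge plate out of its slotted rest and hang it by its eye on the arm of the hook stand, with the graduated face pointing outward, away from the stand's post. The arm's height is not known beforehand, so feel for it gently; push the plate along the arm past the spring latch until the latch has sprung up in front of it, lower it until the arm bears it, and only then let go. Never force the plate against the stand, and do not disturb the things around.

Things in the scene. Friction and masses are not known exactly. Their poses are not given: they have to be found in the camera images.
- gauge: Aluminium gauge plate, 8 mm thick, upright in the rest at the start. Origin: middle of its lower edge; z up, y along its width, x normal to it. Face toward its own -x: marked (arc of 13 dark lines, hub, pointer); other face plain. Panel 64 mm wide from z 0 to 58; above it a tab 34 mm wide, z 58 to 126, with a through eye 16 mm wide, z 58 to 73. Grip the solid tab, z 73 to 126, across the 8 mm. 0.12 kg.
- gauge_eye (a point): Middle of the upper edge of the gauge's eye, at (0, 0, 73 mm) in the gauge's frame; this edge bears on the arm when the gauge hangs.
- rest: Slotted rest: grey plastic block 54 (x) x 96 (y) x 34 mm high, fixed, origin at the centre of its underside. Slot along y, 10 mm wide, 68 mm long, floor 12 mm above the worktop. It may be turned any way round; the gauge stands in the slot with its axes parallel to the rest's.
- stand: Hook stand, fixed: base plate, post, and on the post a clamp with one straight level arm, a round bar 8 mm thick over y = 0, pointing outward to -x. Origin: on the worktop, straight below where the gauge is to hang. The arm's centre line is 100 to 160 mm above the worktop, different each time and not reported. It is a little springy: 1 mm per 8 N.
- post_foot (a point): Foot of the stand's post, at (95, 0, 0) mm in the stand's frame. Post 12 mm thick, 192 mm high; base plate 84 x 84 x 14 mm round it; clamp block 30 x 26 x 28 mm at the arm's height, with a small screw head on its -y side.
- nose_foot (a point): Point on the worktop straight below the arm's rounded free end, at (-58, 0, 0) mm in the stand's frame. From x = -54 to -42 mm the arm is bare on top and stiff, so its height can be felt there from above.
- latch_foot (a point): Point on the worktop below the spring latch's hinge, at (-40, 0, 0) mm in the stand's frame. The latch, a 3.6 mm thick bar on the arm, rises from it to a free end at x = -8 mm, 11.5 mm above the arm's top. Pushing the eye along the arm wedges it down (up to 10 N). The eye has only 7 mm to spare on the arm, so it cannot be lifted over the latch.
- collar_foot (a point): Point on the worktop below the fixed collar's outward face, at (8.5, 0, 0) mm in the stand's frame; collar 20 mm in diameter. The latch springs up once the plate's middle is beyond about x = -2 mm (stand frame); the plate then sits between latch and collar, its middle at x = -3 to +4.5 mm.
- fuse_tin: Bystander, to be left alone: small tin with a green lid, 40 x 56 x 22 mm; loose; origin at the centre of its underside.
- vial_b: Bystander, to be left alone: sample vial with a black cap, 30 x 30 x 50 mm; loose; origin at the centre of its underside.
- timer: Bystander, to be left alone: white square timer, 62 x 62 x 19 mm; loose; origin at the centre of its underside.
- reagent_2: Bystander, to be left alone: white reagent bottle, 56 x 56 x 118 mm; loose; origin at the centre of its underside.
- weight_50g: Bystander, to be left alone: small knobbed weight, 21 x 21 x 22 mm; loose; origin at the centre of its underside.
- beaker_b: Bystander, to be left alone: low clear beaker, 53 x 59 x 56 mm; loose; origin at the centre of its underside.
Mind the look-alikes: they are no part of the job. Of the things that look like the rest, the largest one is meant.

How it is judged:
By the outcome, as a careful person would: the job done as asked, in the order asked, and still so for the second after the job is handed in, with the robot touching nothing.
It also fails if it takes over 54 s, if anything falls off the work surface, if the arm or the gripper's body presses on something with over 40 N, if the wrist force passes 120 N, or if a joint passes its speed limit or range.

### The arm

A 7-joint arm with a two-finger parallel gripper is mounted at the origin on a cart in front of the work surface, level with it; the furniture and walls round the work are solid. World frame = base frame: x ahead of the robot, y to its left, z up, the work surface at z = 0. Lengths are in m, angles in rad, forces in N, time in s.
With the tool pointing down it reaches from about 0.425 to 0.925 m from the base axis. Payload 6.8 kg.
Tool frame: the origin (TCP) lies midway between the tips of the shut fingers; the grasp point (between the pads) lies 19 mm behind it; z points along the fingers, y is the direction in which the jaws open and shut (so a half turn about z gives the same grasp; the last joint's range is limited). The gripper opens to 85 mm and grips with 20 to 120 N. Pads are 22 mm wide; open, the fingers measure 114 mm over their backs; the gripper's body (76 mm by 85 mm) begins 54 mm behind the grasp point. The pads swing forward as they close: fully open they stand 13 mm farther back than shut.
Start: joints at [-1.368, 0.477, 0.022, 1.555, -0.011, 1.109, -0.083], TCP at [0.206, 0.643, 0.231] pointing down, gripper open.
Joint ranges: [-2.96, 2.96], [-0.34, 2.1], [-1.41, 1.46], [0.24, 2.44], [-1.37, 4.51], [0.17, 1.92], [-2.96, 2.96]. Speed limits (rad/s): [2.39, 2.39, 3.14, 3.14, 3.14, 3.14, 3.14].

### API

Orientations are given as a unit quaternion [w, x, y, z].
In Python, from station import bot gives the robot as it stands.
- The arm moves only by the shell command python3 -m jog 'ROWS' [FORCE]. ROWS is JSON, a list of rows, each a list of 3 entries, a list of its own where there are three numbers: the shift along the tool's x, y, z in mm, then the turn, a rotation vector about the tool's x, y, z in degrees, then the closure, from -1 (fully open) to 1 (shut). A call has 1 to 12 rows; each row shifts and turns the commanded pose from where the row before left it, along the tool's axes as they then stand; what a row does not reach is not made up. A row lasts 1/8 s, in which the tool goes at most 62.5 mm and 10.7 degrees, less where a joint would pass 70% of its speed; a pose out of reach is approached as far as the arm can. A call is refused whole if a number of a shift passes 62.5 or a number of a turn 10.7, either way. A call with a gripper value outside its range is refused whole. The fingers move at their own pace and stop on an object; FORCE is the grip in N (left out, the last holds). Time passes only in rows, so rows that do not move let the fingers close. It gives the time, the measured TCP pose, the force and the opening at its end, in the units of the state.
- bot.get_obs(): the state, without advancing time (a new reading comes with each control period).
- bot.read_camera(name): name is "scene" or "top" or "wrist"; returns (picture, depth): 480x640x3 uint8, red, green, blue; 480x640 float32, m along the optical axis (not along the pixel's ray), 0 where there is no reading.
- bot.camera_info(name): a dict with "fx", "fy", "cx", "cy" (pixels), "world_from_camera" (4x4, takes a point from camera to world coordinates); the wrist camera has in their place "mount" (4x4, takes a point from camera to tool coordinates, whose origin is the TCP and whose axes are the flange's). Camera axes: x right, y up, looking along -z (the intrinsics and any distortion apply to the point x, -y, -z); pixel columns grow to the right and rows downward; lengths in m; the calibration is good to about 2 mm. A picture is of the moment at which its call begins: read the wrist's pose just before it. camera_info takes no time and is no camera call.
- bot.hand_in(): hands the job in, once; it reports no verdict.
Trained networks look in the newest picture that a camera, given by its name, has taken for a name from the list of things; names that differ only in an ending like _2 or _b are one class to them, and where a whole thing is asked for, a point or a joint stands for the part that bears it (a point fixed in the world has none). Each returns a list of dicts, best first, with "score" (0 to 1); they miss things now and then, are a little off and sometimes report something else, mostly with a low value. They report only what shows in the picture. A call takes as long as a camera call. They do not tell look-alikes from the thing itself.
- bot.find_in(camera, thing): "xy" ([column, row] as shares, 0 to 1, of the picture: columns of its width, rows of its height, amid what is visible of it).
- bot.cut_out(camera, thing): "pixels" (480x640 bool, what is visible of it) and "xy" ([column, row] as shares, 0 to 1, of the picture: columns of its width, rows of its height, amid what is visible of it).
- bot.landmark_of(camera, thing): "xy" ([column, row] as shares, 0 to 1, of the picture: columns of its width, rows of its height: a listed point, or the origin of a listed thing).
The state is a dict: "t": time; "q": joint angles; "joint_vel": joint speeds; "joint_torque": joint torques, N m; "eef_pos": TCP position; "tool_rot": TCP orientation; "contact_force": force on the tool from outside, world axes, zero at the start; "torque": the same for the moment, N m; "gripper_width": opening from 0.0 (shut) to 1.0 (fully open).
Only numpy, scipy, OpenCV 4.12 (cv2) and the standard library are available. Lean on these libraries where they do the work, as an engineer would, in place of code of your own. Each camera call takes 0.05 s, during which the arm holds its last target.

## Working session

There is one attempt and no reset: what is moved stays moved. The work goes in short steps, Python scripts to look and compute and a shell command to move; the robot and the scene stay as the last step left them, time stands still between calls to the robot, and variables do not carry over. Pictures are saved under pics/ and viewed, and the job is handed in when it is done.

```bash
ls; mkdir -p pics; python3 - <<'E'
from station import bot
import cv2, numpy as np
o=bot.get_obs(); print(o)
for n in ["scene","top","wrist"]:
    p,d=bot.read_camera(n)
    np.savez(f"pics/{n}0.npz",p=p,d=d)
    cv2.imwrite(f"pics/{n}0.png",p[:,:,::-1])
    print(n,bot.camera_info(n))
E
```

```text
pics
{'t': 0.0, 'q': array([-1.36813139,  0.4777776 ,  0.02234075,  1.55646209, -0.01147615,
        1.10929471, -0.08309495]), 'joint_vel': array([ 0.00265365, -0.00039854,  0.00229034,  0.00120431,  0.00018255,
       -0.000555  ,  0.00104929]), 'joint_torque': array([-5.16722284e-04, -5.96446073e+01,  1.60778783e+00, -2.81201559e+01,
        1.25035390e-02,  9.11889510e-03,  1.34228975e-07]), 'eef_pos': array([0.20624606, 0.64209393, 0.23033634]), 'tool_rot': array([-6.27230746e-05,  1.54739986e-01,  9.87954814e-01, -9.04580981e-04]), 'contact_force': array([0.29593809, 0.2793448 , 0.04165016]), 'torque': array([-0.00245653, -0.02683054,  0.00666539]), 'gripper_width': 0.9980954398178465}
scene {'fx': 478.80739868580497, 'fy': 478.80739868580497, 'cx': 320.7978695369594, 'cy': 229.05240054298778, 'world_from_camera': array([[ 0.70730269,  0.46232762, -0.53476731,  0.01869104],
       [-0.70689231,  0.4680449 , -0.53031805, -0.56903092],
       [ 0.00511443,  0.75311828,  0.65786526,  0.7439728 ],
       [ 0.        ,  0.        ,  0.        ,  1.        ]])}
top {'fx': 554.1618533089726, 'fy': 554.1618533089726, 'cx': 316.0590077963467, 'cy': 244.83591338059074, 'world_from_camera': array([[-0.02678019,  0.99544785, -0.09146802,  0.42081118],
       [-0.99959101, -0.02758476, -0.00754311, -0.00224884],
       [-0.0100319 ,  0.09122861,  0.99577944,  1.34688771],
       [ 0.        ,  0.        ,  0.        ,  1.        ]])}
wrist {'fx': 429.65795711286773, 'fy': 429.65795711286773, 'cx': 319.6858517198884, 'cy': 245.37837126096127, 'mount': array([[-1.65939734e-03,  9.53643513e-01,  3.00934040e-01,
         7.64002461e-02],
       [ 9.99998601e-01,  1.64651185e-03,  2.96442607e-04,
         2.92043877e-04],
       [-2.12790893e-04,  3.00934111e-01, -9.53644911e-01,
        -1.43156130e-01],
       [ 0.00000000e+00,  0.00000000e+00,  0.00000000e+00,
         1.00000000e+00]])}
```

View pics/scene0.png

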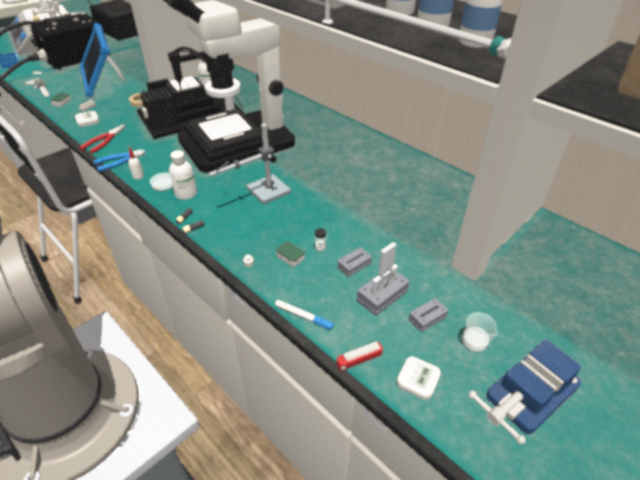

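View pics/top0.png

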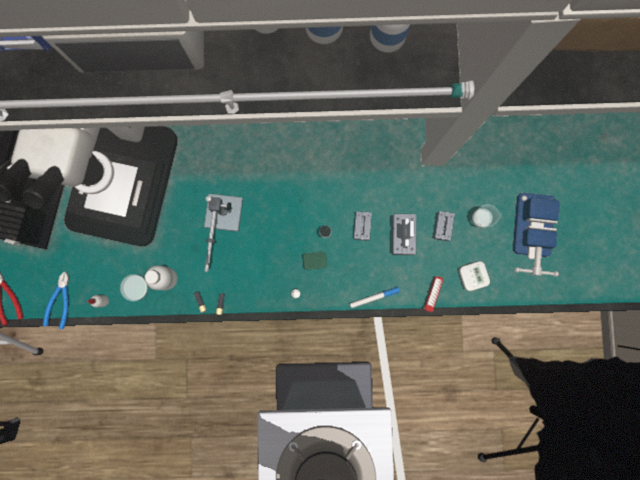

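View pics/wrist0.png

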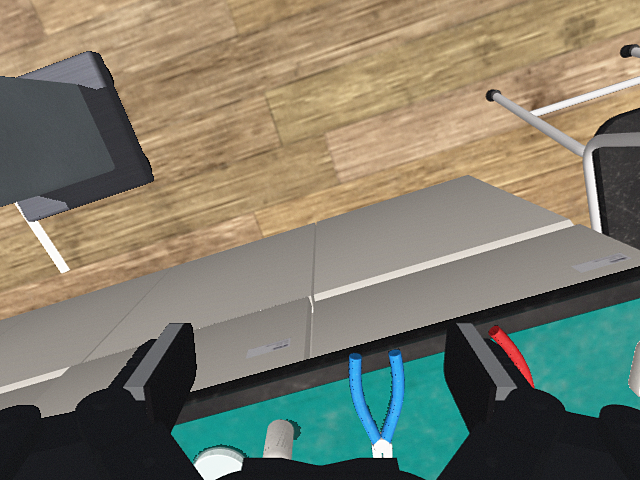

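```bash
cat > h.py <<'E'
import numpy as np, cv2
from station import bot
from scipy.spatial.transform import Rotation as R
def info(n,obs=None):
    i=bot.camera_info(n); K=np.array([[i['fx'],0,i['cx']],[0,i['fy'],i['cy']],[0,0,1]])
    if n=='wrist':
        T=np.eye(4); q=obs['tool_rot']; T[:3,:3]=R.from_quat([q[1],q[2],q[3],q[0]]).as_matrix(); T[:3,3]=obs['eef_pos']
        W=T@i['mount']
    else: W=i['world_from_camera']
    return K,W
F=np.diag([1,-1,-1.])
def ray(K,W,u,v):
    d=np.linalg.inv(K)@np.array([u,v,1.]); return W[:3,3], W[:3,:3]@(F@d)
def pix2plane(K,W,u,v,z):
    o,d=ray(K,W,u,v); return o+d*(z-o[2])/d[2]
def pix2depth(K,W,u,v,dep):
    o,d=ray(K,W,u,v); return o+d*dep
def proj(K,W,p):
    c=F@(W[:3,:3].T@(np.asarray(p)-W[:3,3])); x=K@c; return x[:2]/x[2]
def tri(rays):
    A=np.zeros((3,3));b=np.zeros(3)
    for o,d in rays:
        d=d/np.linalg.norm(d);P=np.eye(3)-np.outer(d,d);A+=P;b+=P@o
    x=np.linalg.solve(A,b)
    return x,[np.linalg.norm((np.eye(3)-np.outer(d,d)/(d@d))@(x-o)) for o,d in rays]
def cloud(K,W,d):
    v,u=np.mgrid[0:480,0:640]; D=np.stack([(u-K[0,2])/K[0,0],-(v-K[1,2])/K[1,1],-np.ones_like(u,float)],-1)*d[...,None]
    P=D@W[:3,:3].T+W[:3,3]; P[d==0]=np.nan; return P
E
python3 - <<'E'
from h import *
for n in ['scene','top']:
    K,W=info(n)
    for th in ['gauge','rest','stand','post_foot','nose_foot','latch_foot','collar_foot','gauge_eye']:
        r=bot.landmark_of(n,th)
        for a in r[:4]:
            u,v=a['xy'][0]*640,a['xy'][1]*480
            print(n,th,round(a['score'],2),np.round([u,v],1),np.round(pix2plane(K,W,u,v,0.0 if th!='rest' else 0),3))
    z=np.load(f'pics/{n}0.npz');p=z['p']
    for nm,(u,v) in {'rest':(380,285) if n=='scene' else (404,234),'stand':(262,175) if n=='scene' else (222,230)}.items():
        c=p[v-50:v+50,u-66:u+66,::-1]; cv2.imwrite(f'pics/c_{n}_{nm}.png',cv2.resize(c,None,fx=6,fy=6,interpolation=cv2.INTER_CUBIC))
    P=cloud(K,W,z['d'])
    np.save(f'pics/P_{n}.npy',P)
print(bot.get_obs()['t'])
E
```

```text
scene gauge 0.67 [383.  293.8] [ 0.572 -0.201  0.   ]
scene gauge 0.5 [418.2 378.1] [ 0.465 -0.368 -0.   ]
scene rest 0.95 [428.5 317.4] [ 0.588 -0.303  0.   ]
scene rest 0.79 [378.8 298.8] [ 0.555 -0.204  0.   ]
scene rest 0.65 [355.  263.9] [ 0.595 -0.103  0.   ]
scene post_foot 0.85 [269.3 191.9] [0.632 0.228 0.   ]
scene collar_foot 0.9 [240.7 200.4] [0.557 0.251 0.   ]
scene gauge_eye 0.81 [383.5 267.6] [ 0.63  -0.154  0.   ]
top gauge 0.49 [404.  234.1] [ 0.565 -0.207  0.   ]
top rest 0.96 [399.8 236.5] [ 0.559 -0.197  0.   ]
top rest 0.88 [443.4 223.5] [ 0.588 -0.305  0.   ]
top rest 0.59 [358.7 226.1] [ 0.588 -0.098  0.   ]
top stand 0.94 [218.7 250.5] [0.537 0.246 0.   ]
top post_foot 0.66 [221.7 212.3] [0.631 0.238 0.   ]
top nose_foot 0.4 [295.1 294. ] [0.426 0.062 0.   ]
top collar_foot 0.61 [293.1 292.8] [0.429 0.067 0.   ]
top gauge_eye 0.83 [406.9 228.9] [ 0.577 -0.215  0.   ]
top gauge_eye 0.58 [217.2 248.3] [0.543 0.25  0.   ]
0.95
```

View pics/c_scene_rest.png

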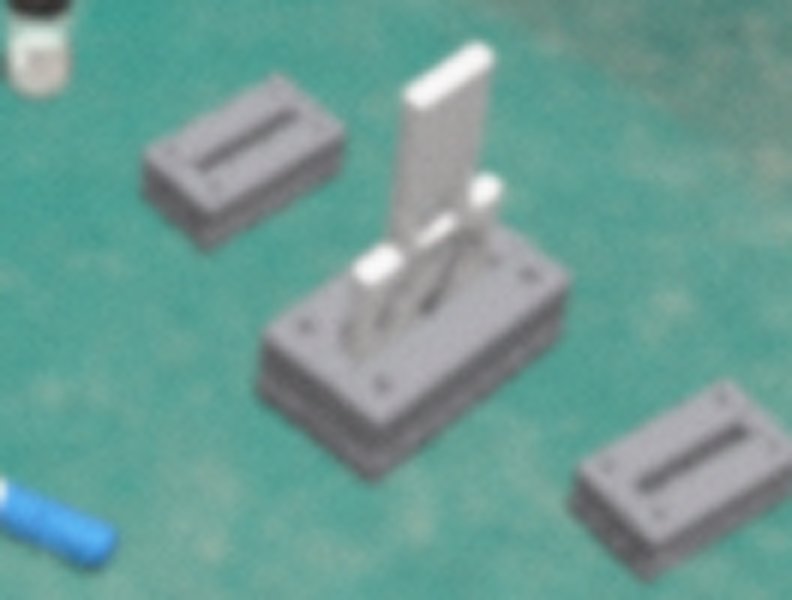

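View pics/c_top_rest.png

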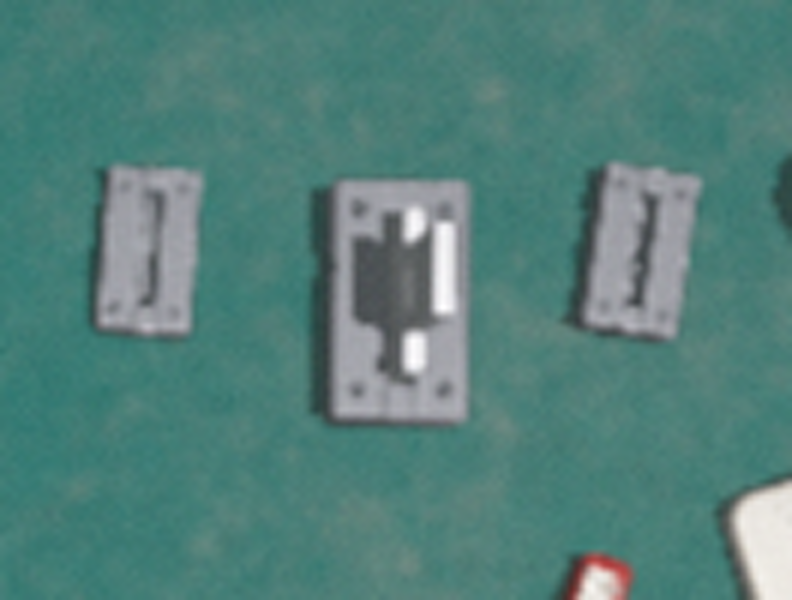

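View pics/c_scene_stand.png

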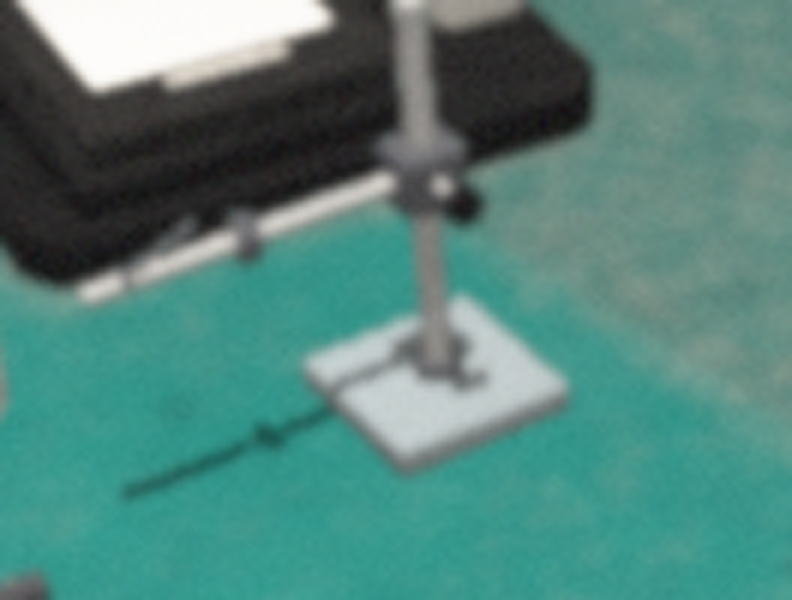

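View pics/c_top_stand.png

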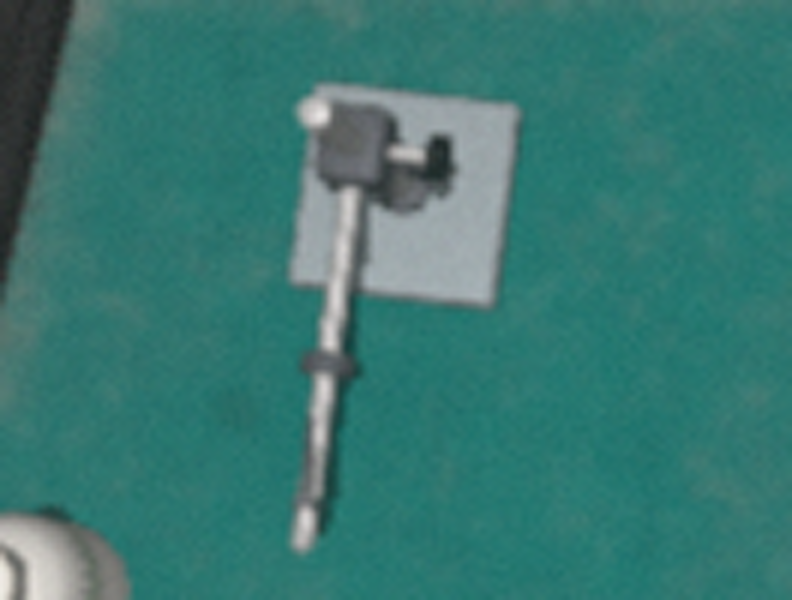

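```bash
python3 - <<'E'
from h import *
for n in ['top','scene']:
    P=np.load(f'pics/P_{n}.npy').reshape(-1,3)
    def sel(x0,x1,y0,y1,z0,z1):
        m=(P[:,0]>x0)&(P[:,0]<x1)&(P[:,1]>y0)&(P[:,1]<y1)&(P[:,2]>z0)&(P[:,2]<z1); return P[m]
    t=sel(.5,.65,-.28,-.13,-.02,.02); print(n,'table z',np.median(t[:,2]))
    g=sel(.5,.65,-.28,-.13,.11,.16); print('tab top',len(g),g.mean(0) if len(g) else 0,g.min(0),g.max(0))
    for a,b in ((.122,.16),(.09,.12),(.055,.075)):
        g=sel(.5,.65,-.28,-.13,a,b)
        if len(g): print(a,b,len(g),np.round(g.mean(0),4),np.round(g.min(0),4),np.round(g.max(0),4), 'PCA',np.round(np.linalg.svd(g-g.mean(0))[2][0],3))
    g=sel(.5,.65,-.28,-.13,.025,.042)
    r=cv2.minAreaRect((g[:,:2]*1000).astype(np.float32)); print('rest top',len(g),np.median(g[:,2]),r)
    s=sel(.42,.62,.18,.32,.08,.2); print('arm',len(s))
    for x in np.arange(.46,.62,.01):
        c=s[(s[:,0]>x)&(s[:,0]<x+.01)]
        if len(c): print(round(x,2),len(c),np.round(np.median(c,0),4),np.round(c[:,2].max(),3))
    s=sel(.55,.72,.15,.32,.008,.022); r=cv2.minAreaRect((s[:,:2]*1000).astype(np.float32)); print('base',len(s),np.median(s[:,2]),r)
    s=sel(.55,.72,.15,.32,.17,.22); print('post top',len(s),s.mean(0) if len(s) else '', s.max(0))
    s=sel(.38,.56,.29,.5,.06,.16); print('bottle',s.min(0),s.max(0))
E
```

```text
top table z 0.00019641538823589322
tab top 83 [ 0.5619232  -0.20268902  0.1325221 ] [ 0.54611158 -0.20762517  0.11014261] [ 0.57918063 -0.19907109  0.14269888]
0.122 0.16 72 [ 0.5626 -0.203   0.1351] [ 0.5462 -0.2076  0.1221] [ 0.5792 -0.1993  0.1427] PCA [-0.999  0.037 -0.04 ]
0.09 0.12 29 [ 0.5609 -0.2006  0.1031] [ 0.5461 -0.2065  0.0914] [ 0.578  -0.1991  0.1183] PCA [-0.972 -0.017  0.233]
0.055 0.075 71 [ 0.5613 -0.2022  0.0669] [ 0.5316 -0.2079  0.0573] [ 0.596  -0.1991  0.0738] PCA [-0.999  0.037  0.022]
rest top 699 0.03382090989137598 ((562.88525390625, -204.39263916015625), (55.3049430847168, 94.53054809570312), 87.54719543457031)
arm 265
0.48 14 [0.4866 0.2525 0.1139] 0.119
0.49 17 [0.4956 0.251  0.1159] 0.121
0.5 16 [0.5046 0.2497 0.1174] 0.123
0.51 17 [0.5152 0.2478 0.1191] 0.127
0.52 16 [0.5247 0.2462 0.1175] 0.129
0.53 19 [0.5355 0.2448 0.1164] 0.129
0.54 21 [0.5469 0.2428 0.1179] 0.129
0.55 28 [0.5529 0.2417 0.1193] 0.127
0.56 17 [0.565  0.2415 0.1147] 0.118
0.57 13 [0.5737 0.2394 0.1158] 0.119
0.58 20 [0.5851 0.2378 0.1155] 0.12
0.59 14 [0.5961 0.2362 0.1147] 0.121
0
[... 1129 characters left out ...]
] 0.122
0.51 21 [0.5146 0.248  0.1168] 0.125
0.52 22 [0.5242 0.2463 0.1169] 0.128
0.53 16 [0.5334 0.2443 0.1157] 0.13
0.54 30 [0.5474 0.2408 0.1156] 0.123
0.55 23 [0.5529 0.2381 0.117 ] 0.124
0.56 12 [0.5669 0.2399 0.1157] 0.118
0.57 14 [0.575  0.2382 0.115 ] 0.118
0.58 13 [0.5855 0.2363 0.1147] 0.118
0.59 14 [0.5961 0.2351 0.1152] 0.118
0.6 12 [0.6061 0.2327 0.1154] 0.117
0.61 46 [0.6181 0.2283 0.1156] 0.127
base 635 0.01389572489629165 ((630.6720581054688, 230.44595336914062), (87.1732406616211, 84.88380432128906), 80.75817108154297)
post top 53 [0.63172963 0.22937354 0.18341338] [0.64193842 0.23691167 0.19416823]
bottle [0.44464633 0.34496804 0.06053513] [0.50064321 0.39385985 0.1206173 ]
```

```bash
python3 -m jog '[[[-41,-44,-4],[0,0,0],-1],[[-41,-44,-4],[0,0,0],-1],[[-41,-44,-4],[0,0,0],-1],[[-41,-44,-4],[0,0,0],-1],[[-41,-44,-4],[0,0,0],-1],[[-41,-44,-4],[0,0,0],-1],[[-41,-44,-4],[0,0,0],-1],[[-41,-44,-4],[0,0,0],-1],[[-41,-44,0],[0,0,0],-1],[[-41,-44,0],[0,0,0],-1],[[-41,-44,0],[0,0,0],-1],[[-41,-44,0],[0,0,0],-1]]'
```

```text
t: 2.45
eef_pos: [0.5141, -0.0122, 0.2638]
tool_rot: [0.001, 0.155, 0.988, 0.0]
contact_force: [1.1, 1.4, 0.1]
gripper_width: 1.001
```

```bash
python3 -m jog '[[[-39,-44,0],[0,0,0],-1],[[-39,-44,0],[0,0,-9],-1],[[0,0,0],[0,0,-9],-1],[[0,0,0],[0,0,0],-1]]'; python3 - <<'E'
from h import *
o=bot.get_obs(); print(o['t'],o['q'],o['eef_pos'],o['tool_rot'],o['contact_force'])
p,d=bot.read_camera('wrist'); K,W=info('wrist',o)
np.savez('pics/w1.npz',p=p,d=d,K=K,W=W); cv2.imwrite('pics/w1.png',p[:,:,::-1])
E
```

```text
t: 2.95
eef_pos: [0.5606, -0.1186, 0.2632]
tool_rot: [-0.0, -0.0, 1.0, 0.0]
contact_force: [0.4, 0.9, -0.1]
gripper_width: 1.001
2.95 [-0.27891272  0.29582743  0.47222252  1.79311081 -0.15041469  1.08838903
  1.81700977] [ 0.56061809 -0.11857848  0.26316814] [-1.12930638e-04 -2.14428523e-04  9.99999966e-01  9.16082857e-05] [ 0.40355956  0.94456877 -0.13452108]
```

View pics/w1.png

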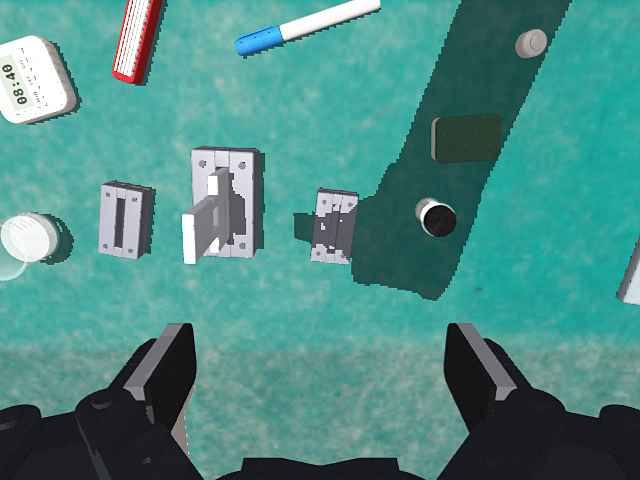

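```bash
python3 -m jog '[[[0,-56,0],[0,0,0],-1],[[0,-56,0],[0,0,0],-1],[[0,-52,0],[0,0,0],-1],[[0,0,0],[0,0,0],-1],[[0,0,0],[0,0,0],-1]]'; python3 - <<'E'
from h import *
o=bot.get_obs(); print(o['t'],o['q'],o['eef_pos'],o['tool_rot'],o['contact_force'])
p,d=bot.read_camera('wrist'); K,W=info('wrist',o)
np.savez('pics/w2.npz',p=p,d=d,K=K,W=W); cv2.imwrite('pics/w2.png',p[:,:,::-1])
p1=np.load('pics/w1.npz')['p']
a=cv2.resize(p1[140:270,170:270,::-1],None,fx=4,fy=4,interpolation=cv2.INTER_CUBIC)
b=cv2.resize(p[140:270,380:480,::-1],None,fx=4,fy=4,interpolation=cv2.INTER_CUBIC)
cv2.imwrite('pics/w12.png',np.hstack([a,b]))
E
```

```text
t: 3.62
eef_pos: [0.5615, -0.2804, 0.2631]
tool_rot: [-0.0, -0.001, 1.0, 0.001]
contact_force: [0.2, 0.8, 0.6]
gripper_width: 0.994
3.625 [-0.01936543  0.40310866  0.51958993  1.66579915 -0.21802071  1.13106149
  2.13261694] [ 0.56153554 -0.28044175  0.26314704] [-5.65085990e-06 -1.34635875e-03  9.99998947e-01  5.41459005e-04] [0.20126245 0.76881315 0.57169314]
```

View pics/w2.png

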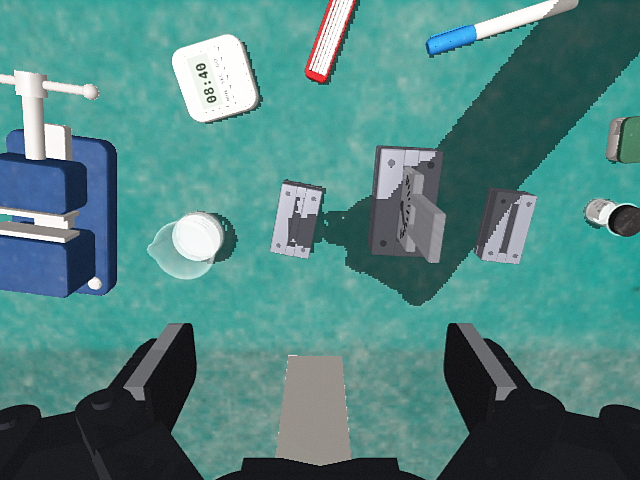

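View pics/w12.png

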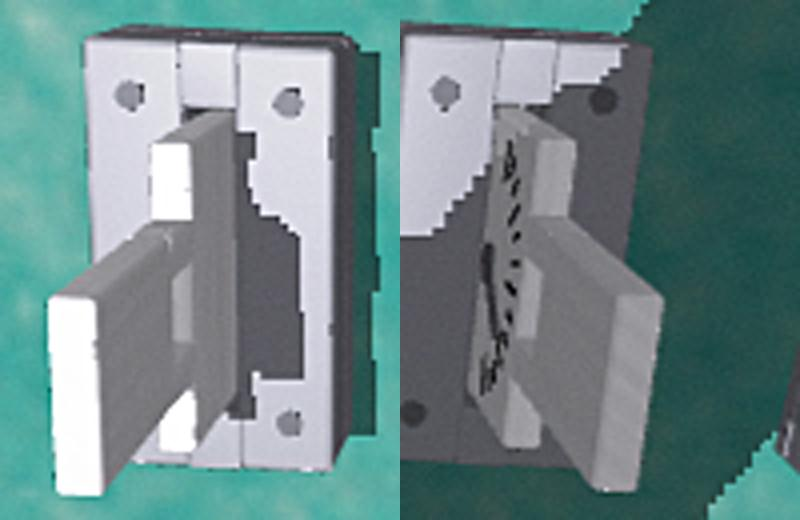

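```bash
python3 - <<'E'
from h import *
a=np.load('pics/w1.npz');b=np.load('pics/w2.npz')
pts={'lowx-y':((182.5,214.2),(436.2,214.2)),'lowx+y':((194.2,214.2),(445.7,214.2)),'hix-y':((184.2,263.2),(429.2,262.5)),'hix+y':((195.5,263.2),(439.2,263))}
for k,(u,v) in pts.items():
    print(k,tri([ray(a['K'],a['W'],*u),ray(b['K'],b['W'],*v)]))
for z in (a,b):
    P=cloud(z['K'],z['W'],z['d']).reshape(-1,3)
    for lo,hi in ((.09,.125),(.125,.15)):
        m=(abs(P[:,0]-.56)<.06)&(abs(P[:,1]+.205)<.04)&(P[:,2]>lo)&(P[:,2]<hi); g=P[m]
        print(len(g),g.mean(0),g.min(0),g.max(0),np.percentile(g[:,2],95))
        f=np.polyfit(g[:,0],g[:,1],1); print('slope',f)
    m=(abs(P[:,0]-.56)<.08)&(abs(P[:,1]+.205)<.06)&(P[:,2]>.03)&(P[:,2]<.038);g=P[m]
    print('rest',cv2.minAreaRect((g[:,:2]*1000).astype(np.float32)))
E
```

```text
lowx-y (array([ 0.54814207, -0.20600493,  0.13908261]), [np.float64(0.0004889883392386702), np.float64(0.0004889883392388641)])
lowx+y (array([ 0.54869779, -0.19924036,  0.13675219]), [np.float64(0.00048250362568711335), np.float64(0.00048250362568727083)])
hix-y (array([ 0.5809872 , -0.2080006 ,  0.13938144]), [np.float64(0.00025206642762706994), np.float64(0.0002520664276268387)])
hix+y (array([ 0.58166059, -0.20097847,  0.13801194]), [np.float64(0.0004102872100516448), np.float64(0.0004102872100515759)])
673 [ 0.56156454 -0.20074389  0.10837888] [ 0.54721969 -0.20709902  0.09014458] [ 0.58158873 -0.19922022  0.12490574] 0.12332544679215361
slope [ 0.02079617 -0.21242228]
896 [ 0.56323436 -0.20285867  0.13598637] [ 0.54756057 -0.20871363  0.12502979] [ 0.58144525 -0.19919051  0.14050497] 0.13932079381738477
slope [-0.03929197 -0.18072808]
rest ((564.6419677734375, -204.24026489257812), (54.42190170288086, 96.07625579833984), 87.13368225097656)
650 [ 0.56191247 -0.20757289  0.10843059] [ 0.54776338 -0.20943185  0.09004335] [ 0.58168333 -0.19974109  0.12490858] 0.12328737296271702
slope [-0.11734912 -0.14163296]
888 [ 0.56353627 -0.20555869  0.13605922] [ 0.54773704 -0.20935916  0.12502224] [ 0.58155843 -0.19981171  0.14033174] 0.1394644950801368
slope [-0.05610158 -0.17394341]
rest ((565.1008911132812, -204.30897521972656), (54.35441207885742, 96.30887603759766), 86.87467956542969)
```

```bash
python3 -m jog '[[[-2,38,0],[0,0,3],-1],[[0,38,0],[0,0,0],-1],[[0,0,40],[0,0,0],-1],[[0,0,40],[0,0,0],-1],[[0,0,0],[0,0,0],-1]]'; python3 - <<'E'
from h import *
o=bot.get_obs(); print(o['t'],o['eef_pos'],o['tool_rot'],o['contact_force'])
p,d=bot.read_camera('wrist'); K,W=info('wrist',o)
np.savez('pics/w3.npz',p=p,d=d,K=K,W=W)
im=p[:,:,::-1].copy()
for pt in [(.5648,-.2038,.138),(.565,-.2045,.12)]:
    u=proj(K,W,pt); print(u); cv2.circle(im,(int(u[0]),int(u[1])),3,(0,0,255),-1)
P=cloud(K,W,d).reshape(-1,3); m=(abs(P[:,0]-.56)<.04)&(abs(P[:,1]+.205)<.02)&(P[:,2]>.135)&(P[:,2]<.142);g=P[m]
print(len(g),g.mean(0),g.min(0),g.max(0),cv2.minAreaRect((g[:,:2]*1000).astype(np.float32)))
cv2.imwrite('pics/w3.png',im)
E
```

```text
t: 4.3
eef_pos: [0.5633, -0.2029, 0.1808]
tool_rot: [-0.003, 0.023, 1.0, 0.001]
contact_force: [0.6, -0.2, 0.5]
gripper_width: 1.002
4.3 [ 0.56328576 -0.20292756  0.18080404] [-0.0029358   0.0233661   0.99972215  0.00101185] [ 0.64357808 -0.16414871  0.45611997]
[317.72037627 285.08238272]
[316.44052457 271.90784752]
1154 [ 0.56373959 -0.20409077  0.13834966] [ 0.54749578 -0.20872098  0.13503122] [ 0.5816605  -0.19965294  0.14072731] ((564.5030517578125, -204.19229125976562), (7.67124605178833, 34.17658233642578), 87.43487548828125)
```

View pics/w3.png

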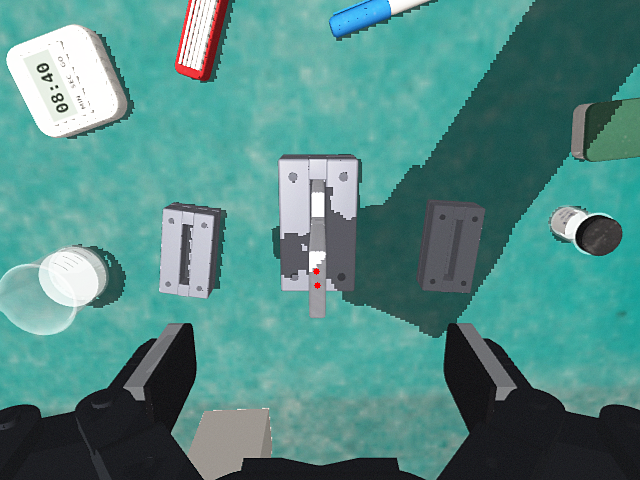

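```bash
python3 -m jog '[[[-1,0,40],[0,0,0],-1],[[0,0,30],[0,0,0],-1],[[0,0,10],[0,0,0],-1],[[0,0,0],[0,0,0],-1],[[0,0,0],[0,0,0],-1]]'; python3 - <<'E'
from station import bot
o=bot.get_obs(); print(o['t'],o['eef_pos'],o['tool_rot'],o['contact_force'])
E
```

```text
t: 4.97
eef_pos: [0.5671, -0.2065, 0.1051]
tool_rot: [0.001, 0.025, 1.0, -0.0]
contact_force: [0.4, -0.4, -0.0]
gripper_width: 1.003
4.975 [ 0.56713659 -0.20646827  0.10508139] [ 1.37186044e-03  2.46654127e-02  9.99694791e-01 -2.46281387e-04] [ 0.3601263  -0.42703156 -0.04062436]
```

```bash
python3 -m jog '[[[2,2,3],[0,0,0],-1],[[0,0,0],[0,0,0],-1],[[0,0,0],[0,0,0],-1]]'; python3 -m jog '[[[0,0,0],[0,0,0],-1]]'
```

```text
t: 5.35
eef_pos: [0.5641, -0.204, 0.1005]
tool_rot: [0.0, 0.025, 1.0, -0.0]
contact_force: [0.8, -1.0, -0.4]
gripper_width: 0.996
t: 5.48
eef_pos: [0.5641, -0.2041, 0.1004]
tool_rot: [0.0, 0.025, 1.0, -0.0]
contact_force: [-0.1, -0.4, 1.2]
gripper_width: 0.998
```

```bash
python3 -m jog '[[[0,0,0],[0,0,0],0.2],[[0,0,0],[0,0,0],0.6],[[0,0,0],[0,0,0],1],[[0,0,0],[0,0,0],1],[[0,0,0],[0,0,0],1],[[0,0,0],[0,0,0],1]]' 80;python3 -m jog '[[[0,0,0],[0,0,0],1],[[0,0,0],[0,0,0],1]]'
```

```text
t: 6.22
eef_pos: [0.5642, -0.2041, 0.1004]
tool_rot: [0.0, 0.025, 1.0, -0.0]
contact_force: [-0.3, -0.1, 1.0]
gripper_width: 0.084
t: 6.48
eef_pos: [0.5642, -0.2041, 0.1004]
tool_rot: [0.0, 0.025, 1.0, -0.0]
contact_force: [-0.3, -0.4, 1.8]
gripper_width: 0.085
```

```bash
python3 -m jog '[[[0,0,-8],[0,0,0],1],[[0,0,-12],[0,0,0],1],[[0,0,-20],[0,0,0],1],[[0,0,-30],[0,0,0],1],[[0,0,-40],[0,0,0],1],[[0,0,-40],[0,0,0],1],[[0,0,0],[0,0,0],1],[[0,0,0],[0,0,0],1]]'
python3 - <<'E'
from h import *
o=bot.get_obs(); print(o['t'],o['q'],o['eef_pos'],o['tool_rot'],o['contact_force'])
p,d=bot.read_camera('wrist'); K,W=info('wrist',o)
np.savez('pics/w4.npz',p=p,d=d,K=K,W=W); cv2.imwrite('pics/w4.png',p[:,:,::-1])
E
```

```text
t: 7.48
eef_pos: [0.5636, -0.2037, 0.2501]
tool_rot: [-0.0, 0.025, 1.0, 0.0]
contact_force: [0.4, -0.7, -2.6]
gripper_width: 0.08
7.475 [-0.15660961  0.36348966  0.52048542  1.74954067 -0.20195239  1.08245855
  1.95267559] [ 0.56356877 -0.20368568  0.25005844] [-2.37901499e-04  2.46094085e-02  9.99697083e-01  2.51170321e-04] [ 0.42400411 -0.6517264  -2.56178871]
```

View pics/w4.png

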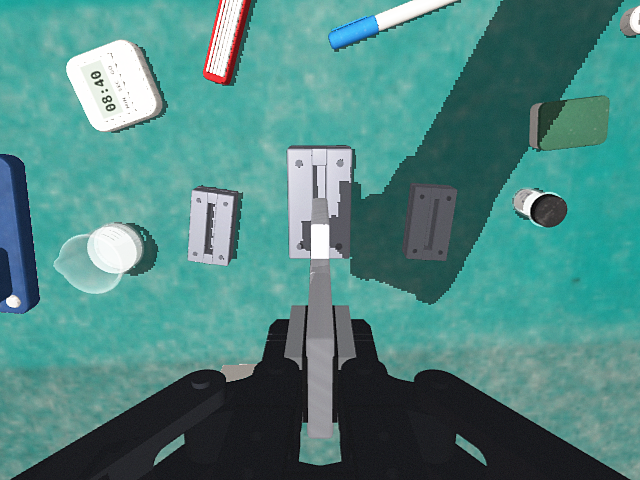

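```bash
python3 -m jog '[[[17,57,0],[0,0,0],1],[[17,57,0],[0,0,0],1],[[17,57,0],[0,0,0],1],[[17,57,0],[0,0,0],1],[[17,57,0],[0,0,0],1],[[17,57,0],[0,0,0],1],[[17,57,0],[0,0,0],1],[[17,57,0],[0,0,0],1],[[0,0,0],[0,0,10.6],1],[[0,0,0],[0,0,10.6],1],[[0,0,0],[0,0,10.6],1],[[0,0,0],[0,0,10.6],1]]'
python3 -m jog '[[[0,0,0],[0,0,10.6],1],[[0,0,0],[0,0,10.6],1],[[0,0,0],[0,0,10.6],1],[[0,0,0],[0,0,10.6],1],[[0,0,0],[0,0,10.6],1],[[0,0,0],[0,0,0],1],[[0,0,0],[0,0,0],1]]'
python3 - <<'E'
from h import *
o=bot.get_obs(); print(o['t'],o['q'],o['eef_pos'],o['tool_rot'],o['contact_force'])
q=o['tool_rot']; M=R.from_quat([q[1],q[2],q[3],q[0]]).as_matrix(); print(M, np.degrees(np.arctan2(M[1,1],M[0,1])))
p,d=bot.read_camera('wrist'); K,W=info('wrist',o)
np.savez('pics/w5.npz',p=p,d=d,K=K,W=W); cv2.imwrite('pics/w5.png',p[:,:,::-1])
p,d=bot.read_camera('scene');cv2.imwrite('pics/s5.png',p[:,:,::-1])
E
```

```text
t: 9.02
eef_pos: [0.4498, 0.2577, 0.2489]
tool_rot: [-0.001, 0.387, 0.922, -0.001]
contact_force: [0.2, -0.5, -1.7]
gripper_width: 0.085
t: 9.9
eef_pos: [0.4503, 0.2579, 0.2496]
tool_rot: [0.0, 0.755, 0.656, -0.001]
contact_force: [0.5, -0.2, -1.9]
gripper_width: 0.084
9.9 [-1.07292085  0.21099043  0.50567449  1.92978099 -0.11819947  1.03106959
 -0.65551201] [0.45027995 0.25792953 0.24964549] [ 4.62134312e-05  7.54803053e-01  6.55951104e-01 -7.05386066e-04] [ 0.47311607 -0.20936624 -1.94685386]
[[ 1.39455302e-01  9.90227858e-01 -1.00422761e-03]
 [ 9.90227727e-01 -1.39456293e-01 -9.95161616e-04]
 [-1.12548261e-03 -8.55633460e-04 -9.99999001e-01]] -8.016388454266709
```

View pics/w5.png

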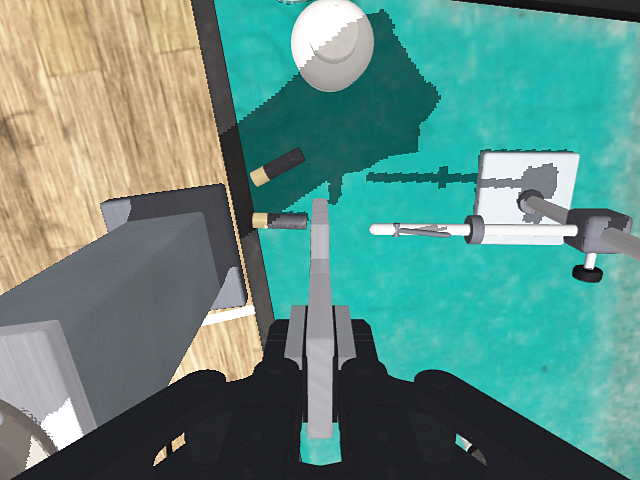

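View pics/s5.png

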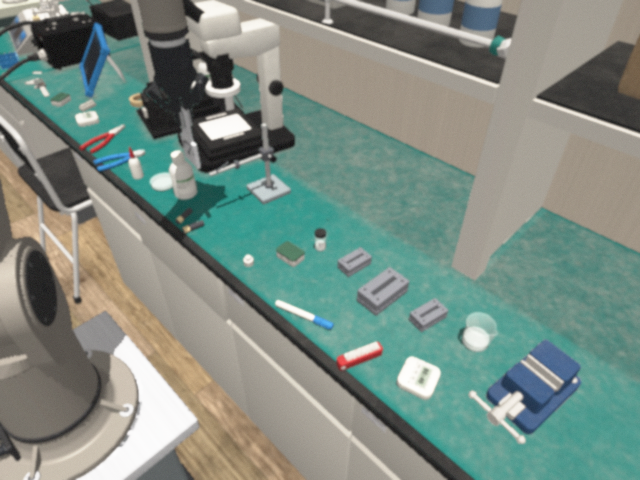

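```bash
cat > arm.py <<'E'
from h import *
def ana(f):
    z=np.load(f);K,W=z['K'],z['W']
    P=cloud(K,W,z['d']);Q=P.reshape(-1,3)
    s0=np.array([.5377,.2445,0]);a=np.radians(-8.8);ex=np.array([np.cos(a),np.sin(a),0]);ey=np.array([-np.sin(a),np.cos(a),0])
    S=np.stack([(Q-s0)@ex,(Q-s0)@ey,Q[:,2]],1)
    m=(S[:,0]>-65)&(abs(S[:,1])<.02)&(S[:,2]>.095)&(S[:,2]<.14)&(S[:,0]>-.07)&(S[:,0]<.08)
    A=S[m]; print('nose x',A[:,0].min())
    mid=[]
    for x in np.arange(-.06,.08,.006):
        c=A[(A[:,0]>=x)&(A[:,0]<x+.006)]
        if len(c)>5:
            mid.append((x+.003,(c[:,1].min()+c[:,1].max())/2))
            print('%.3f n%d y %.4f..%.4f mid %.4f zmax %.4f z95 %.4f'%(x+.003,len(c),c[:,1].min(),c[:,1].max(),mid[-1][1],c[:,2].max(),np.percentile(c[:,2],95)))
    return P,S
if __name__=='__main__':
    import sys; P,S=ana(sys.argv[1])
E
python3 arm.py pics/w5.npz
python3 - <<'E'
from h import *
z=np.load('pics/w5.npz');K,W=z['K'],z['W'];P=cloud(K,W,z['d'])
# plate pts in tool frame
i=bot.camera_info('wrist')['mount']; T=W@np.linalg.inv(i)
Q=(P.reshape(-1,3)-T[:3,3])@T[:3,:3]
Q=Q.reshape(480,640,3)
for r in range(196,440,8):
    print(r,np.round(Q[r,318]*1000,1))
im=cv2.resize(z['p'][190:270,300:500,::-1],None,fx=4,fy=4,interpolation=cv2.INTER_CUBIC); cv2.imwrite('pics/w5c.png',im)
E
```

```text
nose x -0.055118961799945895
-0.057 n13 y -0.0009..0.0037 mid 0.0014 zmax 0.1177 z95 0.1171
-0.051 n105 y -0.0023..0.0053 mid 0.0015 zmax 0.1188 z95 0.1179
-0.045 n107 y -0.0019..0.0055 mid 0.0018 zmax 0.1188 z95 0.1180
-0.039 n124 y -0.0031..0.0058 mid 0.0013 zmax 0.1191 z95 0.1185
-0.033 n109 y -0.0028..0.0057 mid 0.0014 zmax 0.1209 z95 0.1199
-0.027 n113 y -0.0018..0.0054 mid 0.0018 zmax 0.1226 z95 0.1220
-0.021 n115 y -0.0005..0.0055 mid 0.0025 zmax 0.1255 z95 0.1241
-0.015 n117 y -0.0005..0.0052 mid 0.0023 zmax 0.1276 z95 0.1268
-0.009 n125 y -0.0006..0.0053 mid 0.0024 zmax 0.1301 z95 0.1291
-0.003 n87 y -0.0023..0.0055 mid 0.0016 zmax 0.1285 z95 0.1280
0.003 n107 y -0.0026..0.0054 mid 0.0014 zmax 0.1184 z95 0.1181
0.009 n269 y -0.0084..0.0111 mid 0.0013 zmax 0.1239 z95 0.1227
0.015 n271 y -0.0066..0.0117 mid 0.0026 zmax 0.1246 z95 0.1240
0.021 n82 y -0.0064..0.0114 mid 0.0025 zmax 0.1239 z95 0.1234
0.027 n110 y -0.0019..0.0059 mid 0.0020 zmax 0.1189 z95 0.1180
0.033 n105 y -0.0019..0.0055 mid 0.0018 zmax 0.1192 z95 0.1182
0.039 n112 y -0.0017..0.0059 mid 0.0021 zmax 0.1194 z95 
[... 454 characters left out ...]
1.3  -1.1 248.8]
204 [31.9 -0.3 69.9]
212 [32.  -0.2 51.8]
220 [32.  -0.2 36.6]
228 [30.1 -0.1 30.3]
236 [27.  -0.1 28.8]
244 [23.2 -0.2 29.9]
252 [19.5 -0.2 30.3]
260 [16.8 -0.2 27.8]
268 [17.  -0.1 17.6]
276 [17.  -0.1  9.1]
284 [16.6 -0.1  2.1]
292 [16.5 -0.  -4.8]
300 [ 17.4   0.  -13.4]
308 [ 17.3   0.  -19.3]
316 [ 17.3   0.1 -24.9]
324 [ 17.4   0.1 -30.1]
332 [ 16.6   0.1 -33.4]
340 [ 16.4   0.1 -37.4]
348 [ 14.3   0.1 -38.2]
356 [ 11.8   0.1 -38.3]
364 [  9.    0.1 -37.8]
372 [  6.1   0.1 -37.5]
380 [  4.1   0.1 -38.4]
388 [  1.7   0.1 -38.7]
396 [ -2.1   0.  -37.3]
404 [ -3.8   0.  -38.6]
412 [ -6.6   0.  -38.5]
420 [-11.4   0.  -36.1]
428 [-12.9   0.  -37.8]
436 [-15.    0.  -38.7]
```

View pics/w5c.png

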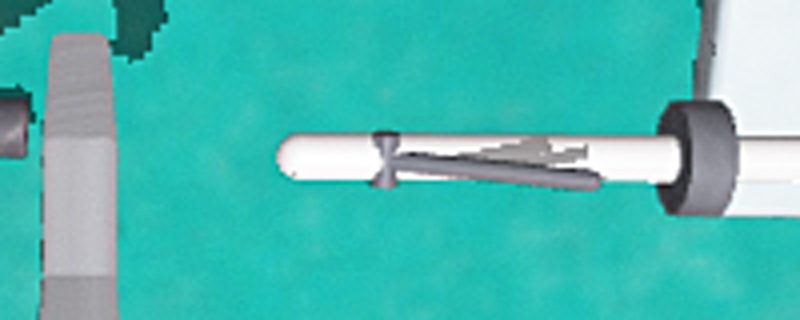

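```bash
python3 - <<'E'
from h import *
from arm import ana
import io,contextlib
for f in ['pics/w5.npz']:
    with contextlib.redirect_stdout(io.StringIO()): P,S=ana(f)
    m=(S[:,2]>.1)&(S[:,2]<.13)&(abs(S[:,1]-.0018)>.0055)&(abs(S[:,1])<.014)&(abs(S[:,0]-.015)<.02); c=S[m]; print('collar x',np.percentile(c[:,0],[0,2,50,98,100]))
    m=(S[:,2]>.1)&(S[:,2]<.12)&(abs(S[:,1])<.008)&(S[:,0]<-.04)&(S[:,0]>-.075); c=S[m]; print('nose',np.percentile(c[:,0],[0,1,2,5]))
    m=(S[:,2]>.1235)&(S[:,2]<.14)&(abs(S[:,1])<.008)&(S[:,0]<.006)&(S[:,0]>-.05); c=S[m]; print('latch',c[:,0].min(),c[:,0].max(),c[:,2].max())
    m=(S[:,2]>.15)&(S[:,2]<.21)&(abs(S[:,1])<.03)&(S[:,0]>.05)&(S[:,0]<.14); c=S[m]; print('post',len(c),np.percentile(c,[1,50,99],axis=0) if len(c) else 0)
    m=(S[:,2]>.135)&(S[:,2]<.15)&(abs(S[:,1])<.03)&(S[:,0]>.05)&(S[:,0]<.14); c=S[m]; print('post low',len(c),np.percentile(c,[1,50,99],axis=0) if len(c) else 0)
    m=(S[:,2]>.10)&(S[:,2]<.135)&(abs(S[:,1])<.02)&(S[:,0]>.07)&(S[:,0]<.14); c=S[m]; print('clamp',len(c),np.percentile(c,[1,50,99],axis=0) if len(c) else 0)
E
```

```text
collar x [0.01068106 0.01082412 0.01316394 0.01863248 0.01932195]
nose [-0.05511896 -0.05488504 -0.0545362  -0.05395482]
latch -0.02152648197842367 -0.005125144339941915 0.13011579005954316
post 296 [[ 0.09113189 -0.00322634  0.15006837]
 [ 0.09256996  0.00295036  0.15554165]
 [ 0.09729143  0.00767388  0.16323093]]
post low 355 [[ 0.09128227 -0.00315416  0.13518326]
 [ 0.09293413  0.00413384  0.14266364]
 [ 0.09978944  0.00794185  0.14970426]]
clamp 2511 [[ 0.07146736 -0.01815819  0.10344218]
 [ 0.08854458  0.00565628  0.12501239]
 [ 0.11013356  0.01505663  0.13376954]]
```

```bash
python3 -m jog '[[[1,21,0],[0,0,0.4],1],[[0,22,0],[0,0,0],1],[[0,0,18],[0,0,0],1],[[0,0,14],[0,0,0],1],[[0,0,4],[0,0,0],1],[[0,0,0],[0,0,0],1],[[0,0,0],[0,0,0],1],[[0,0,0],[0,0,0],1]]'; python3 -m jog '[[[0,0,0],[0,0,0],1]]';
python3 - <<'E'
from h import *
o=bot.get_obs(); print(o['t'],o['eef_pos'],o['contact_force'],o['torque'])
q=o['tool_rot']; M=R.from_quat([q[1],q[2],q[3],q[0]]).as_matrix(); print(np.degrees(np.arctan2(M[1,1],M[0,1])))
d=o['eef_pos'][:2]-np.array([.5403,.2460]); a=np.radians(-8.4); print('stand xy',d@[np.cos(a),np.sin(a)],d@[-np.sin(a),np.cos(a)])
p,d=bot.read_camera('wrist'); K,W=info('wrist',o)
np.savez('pics/w6.npz',p=p,d=d,K=K,W=W); cv2.imwrite('pics/w6.png',p[:,:,::-1])
E
```

```text
t: 11.0
eef_pos: [0.4935, 0.2531, 0.2148]
tool_rot: [-0.0, 0.758, 0.652, 0.001]
contact_force: [0.6, 0.2, -0.9]
gripper_width: 0.082
t: 11.12
eef_pos: [0.4935, 0.2529, 0.2146]
tool_rot: [-0.0, 0.758, 0.652, 0.0]
contact_force: [0.3, -0.5, -1.4]
gripper_width: 0.081
11.125 [0.49349087 0.25294093 0.21463098] [ 0.25913445 -0.48285258 -1.40743769] [-0.02714381  0.03714021  0.02917222]
-8.623324909284667
stand xy -0.047320925428736546 2.8448793809317493e-05
```

View pics/w6.png

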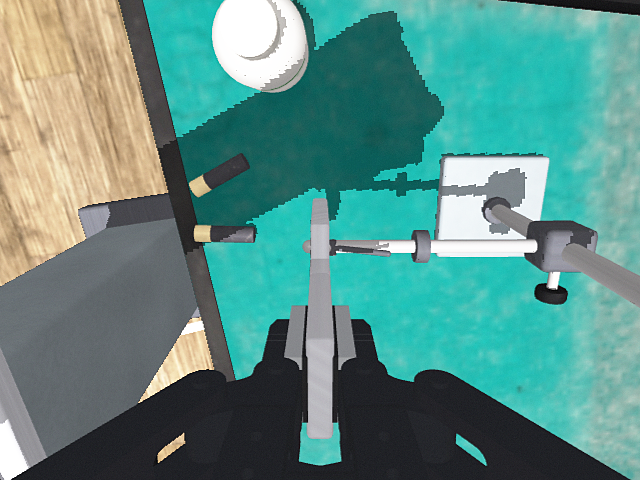

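```bash
python3 -m jog '[[[0,0,2],[0,0,0],1],[[0,0,2],[0,0,0],1],[[0,0,1],[0,0,0],1],[[0,0,0],[0,0,0],1]]'; for i in 1 ; do python3 -m jog '[[[0,0,1],[0,0,0],1],[[0,0,0],[0,0,0],1]]';  python3 -m jog '[[[0,0,1],[0,0,0],1],[[0,0,0],[0,0,0],1]]'; done
```

```text
t: 11.68
eef_pos: [0.4933, 0.2528, 0.2092]
tool_rot: [-0.0, 0.758, 0.652, -0.0]
contact_force: [1.4, -0.1, -0.9]
gripper_width: 0.079
t: 11.92
eef_pos: [0.4933, 0.2528, 0.2082]
tool_rot: [-0.0, 0.758, 0.652, -0.0]
contact_force: [0.8, -0.1, -0.8]
gripper_width: 0.08
t: 12.18
eef_pos: [0.4933, 0.2528, 0.2072]
tool_rot: [-0.0, 0.758, 0.652, -0.0]
contact_force: [0.0, 0.2, -1.1]
gripper_width: 0.081
```

```bash
python3 -m jog '[[[0,0,1],[0,0,0],1],[[0,0,0],[0,0,0],1]]';  python3 -m jog '[[[0,0,0.5],[0,0,0],1],[[0,0,0],[0,0,0],1]]'
```

```text
t: 12.42
eef_pos: [0.4933, 0.2528, 0.2062]
tool_rot: [-0.0, 0.758, 0.652, -0.0]
contact_force: [-0.4, -0.0, -1.2]
gripper_width: 0.083
t: 12.68
eef_pos: [0.4933, 0.2528, 0.2058]
tool_rot: [-0.0, 0.758, 0.652, -0.0]
contact_force: [0.2, -0.8, -1.3]
gripper_width: 0.084
```

```bash
python3 -m jog '[[[0,0,0.5],[0,0,0],1],[[0,0,0],[0,0,0],1]]'
```

```text
t: 12.92
eef_pos: [0.4934, 0.2529, 0.2053]
tool_rot: [-0.0, 0.758, 0.652, 0.0]
contact_force: [-0.2, 1.2, -1.2]
gripper_width: 0.081
```

```bash
python3 -m jog '[[[0,0,0.5],[0,0,0],1],[[0,0,0],[0,0,0],1]]'
```

```text
t: 13.18
eef_pos: [0.4935, 0.2529, 0.205]
tool_rot: [-0.0, 0.758, 0.652, 0.0]
contact_force: [-0.2, 0.3, 1.7]
gripper_width: 0.08
```

```bash
python3 -m jog '[[[0,0,0.5],[0,0,0],1],[[0,0,0],[0,0,0],1]]'
```

```text
t: 13.42
eef_pos: [0.4935, 0.2529, 0.2046]
tool_rot: [-0.0, 0.758, 0.652, 0.0]
contact_force: [-1.1, -0.3, 2.6]
gripper_width: 0.085
```

```bash
python3 -m jog '[[[0,0,-4],[0,0,0],1],[[0,0,-4],[0,0,0],1],[[0,-12,0],[0,0,0],1],[[0,-14,0],[0,0,0],1],[[0,-12,0],[0,0,0],1],[[0,0,0],[0,0,0],1],[[0,0,15],[0,0,0],1],[[0,0,25],[0,0,0],1],[[0,0,25],[0,0,0],1],[[0,0,10],[0,0,0],1],[[0,0,0],[0,0,0],1],[[0,0,0],[0,0,0],1]]'; python3 -m jog '[[[0,0,0],[0,0,0],1]]';
cat > st.py <<'E'
from h import *
def st(cam=None,out=None):
    o=bot.get_obs(); print(o['t'],o['eef_pos'],o['contact_force'],o['torque'])
    q=o['tool_rot']; M=R.from_quat([q[1],q[2],q[3],q[0]]).as_matrix(); print('yaw',np.degrees(np.arctan2(M[1,1],M[0,1])),'tilt',M[:,2])
    d=o['eef_pos'][:2]-np.array([.5403,.2460]); a=np.radians(-8.4); print('stand xy',d@[np.cos(a),np.sin(a)],d@[-np.sin(a),np.cos(a)])
    if cam:
        p,d=bot.read_camera(cam); K,W=info(cam,o)
        np.savez(f'pics/{out}.npz',p=p,d=d,K=K,W=W); cv2.imwrite(f'pics/{out}.png',p[:,:,::-1])
    return o
E
python3 -c "
from st import *
st('wrist','w7')"; python3 arm.py pics/w7.npz | head -12
```

```text
t: 14.92
eef_pos: [0.4565, 0.2587, 0.1379]
tool_rot: [0.0, 0.758, 0.652, 0.001]
contact_force: [0.8, -0.6, -1.3]
gripper_width: 0.087
t: 15.05
eef_pos: [0.4564, 0.2589, 0.1381]
tool_rot: [-0.0, 0.758, 0.652, 0.001]
contact_force: [1.1, 0.2, -1.1]
gripper_width: 0.082
15.05 [0.45635698 0.25887155 0.13810169] [ 1.10912118  0.21640183 -1.07550654] [ 0.02635641 -0.02381755 -0.00680033]
yaw -8.63059319872355 tilt [ 0.00123249  0.00114686 -0.99999858]
stand xy -0.08492282502643897 0.0004708187867981357
nose x -0.05510140558135426
-0.057 n37 y -0.0015..0.0044 mid 0.0015 zmax 0.1172 z95 0.1164
-0.051 n270 y -0.0018..0.0055 mid 0.0018 zmax 0.1191 z95 0.1180
-0.045 n268 y -0.0020..0.0056 mid 0.0018 zmax 0.1193 z95 0.1182
-0.039 n316 y -0.0033..0.0065 mid 0.0016 zmax 0.1191 z95 0.1183
-0.033 n284 y -0.0033..0.0061 mid 0.0014 zmax 0.1218 z95 0.1196
-0.027 n299 y -0.0025..0.0056 mid 0.0016 zmax 0.1233 z95 0.1221
-0.021 n328 y -0.0006..0.0059 mid 0.0026 zmax 0.1257 z95 0.1246
-0.015 n361 y -0.0006..0.0059 mid 0.0027 zmax 0.1278 z95 0.1266
-0.009 n402 y -0.0011..0.0057 mid 0.0023 zmax 0.1301 z95 0.1288
-0.003 n285 y -0.0023..0.0060 mid 0.0019 zmax 0.1292 z95 0.1279
0.003 n268 y -0.0023..0.0059 mid 0.0018 zmax 0.1188 z95 0.1181
```

View pics/w7.png

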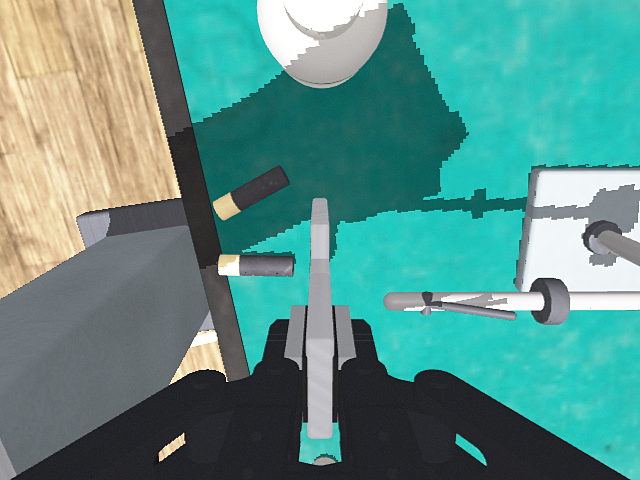

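```bash
python3 -m jog '[[[-0.5,8,1],[0,0,0],1],[[0,8,0],[0,0,0],1],[[0,5,0],[0,0,0],1],[[0,0,0],[0,0,0],1]]'; python3 -m jog '[[[0,4,0],[0,0,0],1],[[0,4,0],[0,0,0],1],[[0,0,0],[0,0,0],1]]'; python3 -c "
from st import *
st('scene','s8')
p=np.load('pics/s8.npz')['p'][100:210,120:290,::-1]; cv2.imwrite('pics/s8c.png',cv2.resize(p,None,fx=4.5,fy=4.5,interpolation=cv2.INTER_CUBIC))"
```

```text
t: 15.6
eef_pos: [0.4771, 0.2546, 0.1363]
tool_rot: [0.0, 0.759, 0.652, 0.0]
contact_force: [0.1, 0.4, -0.4]
gripper_width: 0.082
t: 15.98
eef_pos: [0.4848, 0.2536, 0.1363]
tool_rot: [0.0, 0.758, 0.652, 0.0]
contact_force: [-0.1, 0.4, -1.5]
gripper_width: 0.08
15.975 [0.48475123 0.25358615 0.13633138] [-0.10049483  0.42861115 -1.51740416] [-0.00401938  0.07188334 -0.04807162]
yaw -8.644595754160969 tilt [ 2.59324440e-04 -9.83272775e-06 -9.99999966e-01]
stand xy -0.05606106772428333 -0.0006099616115155778
```

View pics/s8c.png

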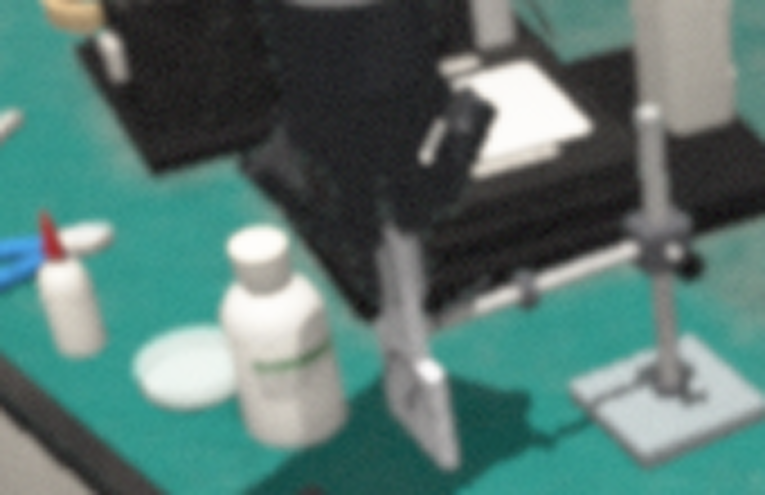

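```bash
python3 -m jog '[[[0.4,3,-0.8],[0,0,0],1],[[0,4,0],[0,0,0],1],[[0,0,0],[0,0,0],1]]'; python3 -m jog '[[[0,4,0],[0,0,0],1],[[0,3,0],[0,0,0],1],[[0,0,0],[0,0,0],1]]'
```

```text
t: 16.4
eef_pos: [0.4918, 0.2529, 0.1372]
tool_rot: [0.0, 0.758, 0.652, 0.0]
contact_force: [0.3, 0.9, -0.9]
gripper_width: 0.084
t: 16.77
eef_pos: [0.4986, 0.2519, 0.1371]
tool_rot: [0.0, 0.758, 0.652, 0.0]
contact_force: [1.1, -0.7, -0.8]
gripper_width: 0.08
```

```bash
python3 -m jog '[[[0,3,0],[0,0,0],1],[[0,3,0],[0,0,0],1],[[0,0,0],[0,0,0],1]]'; python3 -c "
from st import *
st()"
```

```text
t: 17.15
eef_pos: [0.5045, 0.251, 0.1372]
tool_rot: [0.0, 0.758, 0.652, 0.0]
contact_force: [-0.4, 0.1, -0.9]
gripper_width: 0.084
17.15 [0.50454684 0.25098555 0.13715806] [-0.43840835  0.05281561 -0.92209353] [-0.03588106  0.01324173  0.02399871]
yaw -8.642726594971679 tilt [ 2.77979384e-04  2.05894235e-05 -9.99999961e-01]
stand xy -0.03609792129585715 -0.0002908630814642216
```

```bash
python3 -m jog '[[[0.1,3,0],[0,0,0],1],[[0,0,0],[0,0,0],1]]';python3 -m jog '[[[0,3,0],[0,0,0],1],[[0,0,0],[0,0,0],1]]'
```

```text
t: 17.4
eef_pos: [0.5075, 0.2507, 0.1371]
tool_rot: [0.0, 0.758, 0.652, 0.0]
contact_force: [-0.6, -0.3, -1.7]
gripper_width: 0.084
t: 17.65
eef_pos: [0.5105, 0.2502, 0.1372]
tool_rot: [0.0, 0.758, 0.652, 0.0]
contact_force: [0.0, 0.1, -1.0]
gripper_width: 0.082
```

```bash
python3 -m jog '[[[0,3,0],[0,0,0],1],[[0,0,0],[0,0,0],1]]';python3 -m jog '[[[0,3,0],[0,0,0],1],[[0,0,0],[0,0,0],1]]'
```

```text
t: 17.9
eef_pos: [0.5134, 0.2499, 0.1373]
tool_rot: [-0.0, 0.758, 0.652, 0.0]
contact_force: [-0.6, 0.2, 2.3]
gripper_width: 0.079
t: 18.15
eef_pos: [0.5165, 0.2495, 0.1373]
tool_rot: [0.0, 0.758, 0.652, 0.0]
contact_force: [-1.1, -0.1, 2.3]
gripper_width: 0.083
```

```bash
python3 -m jog '[[[0,3,0],[0,0,0],1],[[0,0,0],[0,0,0],1]]';python3 -m jog '[[[0,3,0],[0,0,0],1],[[0,0,0],[0,0,0],1]]'
```

```text
t: 18.4
eef_pos: [0.5198, 0.2489, 0.1373]
tool_rot: [0.0, 0.758, 0.652, 0.001]
contact_force: [-0.7, 0.5, 2.9]
gripper_width: 0.086
t: 18.65
eef_pos: [0.5227, 0.2484, 0.1372]
tool_rot: [0.0, 0.758, 0.652, 0.0]
contact_force: [-2.0, 0.2, 2.3]
gripper_width: 0.086
```

```bash
python3 -m jog '[[[0,3,0],[0,0,0],1],[[0,0,0],[0,0,0],1]]';python3 -m jog '[[[0,3,0],[0,0,0],1],[[0,0,0],[0,0,0],1]]'; python3 -c "
from st import *
st('wrist','w9')"
```

```text
t: 18.9
eef_pos: [0.5257, 0.2479, 0.1372]
tool_rot: [0.0, 0.758, 0.652, 0.0]
contact_force: [-0.3, -0.2, 2.1]
gripper_width: 0.083
t: 19.15
eef_pos: [0.5286, 0.2474, 0.1372]
tool_rot: [0.0, 0.758, 0.652, 0.0]
contact_force: [0.2, -0.5, 3.1]
gripper_width: 0.079
19.15 [0.52858035 0.24743802 0.1371923 ] [ 0.1595397  -0.50615342  3.09214513] [-0.01476907  0.20831707 -0.02135437]
yaw -8.641937404154548 tilt [ 9.24782757e-04 -7.32839044e-06 -9.99999572e-01]
stand xy -0.011803991087968427 -0.000289448485412947
```

View pics/w9.png

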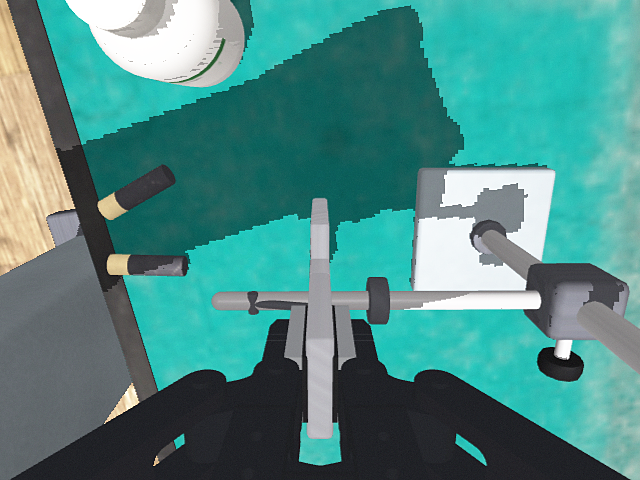

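```bash
python3 -m jog '[[[0,3,0],[0,0,0],1],[[0,3,0],[0,0,0],1],[[0,0,0],[0,0,0],1]]';python3 -m jog '[[[0,2,0],[0,0,0],1],[[0,0,0],[0,0,0],1]]';python3 -m jog '[[[0,2,0],[0,0,0],1],[[0,0,0],[0,0,0],1]]'
```

```text
t: 19.58
eef_pos: [0.535, 0.2466, 0.1374]
tool_rot: [0.001, 0.758, 0.652, 0.001]
contact_force: [0.8, 0.6, 3.0]
gripper_width: 0.081
t: 19.82
eef_pos: [0.5362, 0.2463, 0.1372]
tool_rot: [0.0, 0.758, 0.652, 0.0]
contact_force: [0.9, 0.2, 2.7]
gripper_width: 0.084
t: 20.08
eef_pos: [0.538, 0.2458, 0.1368]
tool_rot: [0.0, 0.758, 0.652, -0.0]
contact_force: [-0.1, 0.2, -0.9]
gripper_width: 0.083
```

```bash
python3 -m jog '[[[0,1.5,0],[0,0,0],1],[[0,0,0],[0,0,0],1]]'; python3 -c "
from st import *
st('wrist','w10')
p=np.load('pics/w10.npz')['p'][180:380,180:420,::-1]; cv2.imwrite('pics/w10c.png',cv2.resize(p,None,fx=3,fy=3,interpolation=cv2.INTER_CUBIC))"
```

```text
t: 20.32
eef_pos: [0.5394, 0.2457, 0.1369]
tool_rot: [0.0, 0.758, 0.652, -0.0]
contact_force: [-0.3, -0.3, -0.7]
gripper_width: 0.079
20.325 [0.53935135 0.24567185 0.13686753] [-0.33413615 -0.29756421 -0.69323419] [-0.00043131 -0.04480446  0.02796373]
yaw -8.637639318788787 tilt [-1.61399123e-04 -3.16762132e-04 -9.99999937e-01]
stand xy -0.0008905359755307051 -0.0004632097305172925
```

View pics/w10c.png

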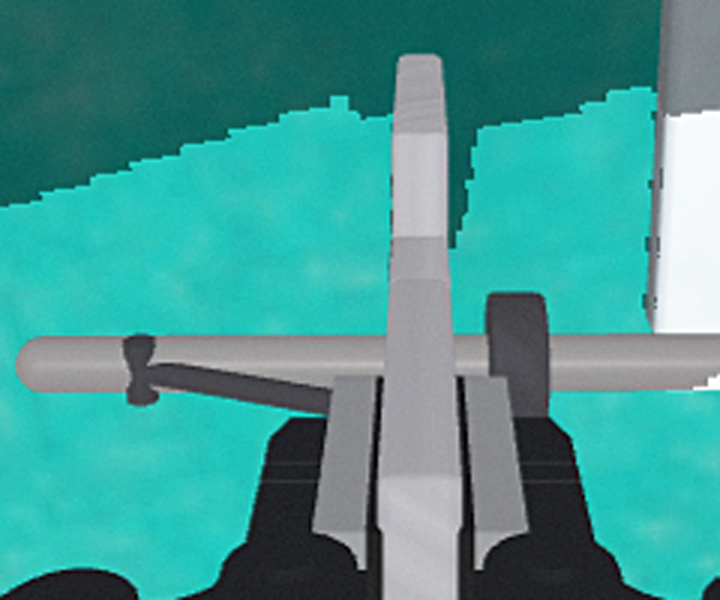

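```bash
python3 -m jog '[[[0.3,1.5,0],[0,0,0],1],[[0,0,1.5],[0,0,0],1],[[0,0,1.5],[0,0,0],1],[[0,0,0],[0,0,0],1]]'; python3 -m jog '[[[0,0,0.5],[0,0,0],1],[[0,0,0],[0,0,0],1]]'; python3 -m jog '[[[0,0,0.5],[0,0,0],1],[[0,0,0],[0,0,0],1]]'
```

```text
t: 20.88
eef_pos: [0.5407, 0.2459, 0.1339]
tool_rot: [-0.0, 0.758, 0.652, -0.0]
contact_force: [-0.4, -0.0, -0.9]
gripper_width: 0.083
t: 21.12
eef_pos: [0.5408, 0.2459, 0.1336]
tool_rot: [-0.0, 0.758, 0.652, -0.0]
contact_force: [-0.5, -0.3, -1.0]
gripper_width: 0.079
t: 21.38
eef_pos: [0.5409, 0.2459, 0.1331]
tool_rot: [-0.0, 0.758, 0.652, 0.0]
contact_force: [1.4, 0.6, -1.6]
gripper_width: 0.082
```

```bash
python3 -m jog '[[[0,0,0.4],[0,0,0],1],[[0,0,0],[0,0,0],1]]';python3 -m jog '[[[0,0,0.0],[0,0,0],1]]'
```

```text
t: 21.62
eef_pos: [0.5408, 0.2459, 0.1327]
tool_rot: [-0.0, 0.758, 0.652, -0.0]
contact_force: [-0.0, -0.2, -0.9]
gripper_width: 0.082
t: 21.75
eef_pos: [0.5409, 0.2459, 0.1327]
tool_rot: [-0.0, 0.758, 0.652, -0.0]
contact_force: [-0.4, 0.4, -1.2]
gripper_width: 0.079
```

```bash
python3 -m jog '[[[0,0,0.4],[0,0,0],1],[[0,0,0],[0,0,0],1]]';python3 -m jog '[[[0,0,0.3],[0,0,0],1],[[0,0,0],[0,0,0],1]]'
```

```text
t: 22.0
eef_pos: [0.5409, 0.246, 0.1324]
tool_rot: [-0.0, 0.758, 0.652, 0.0]
contact_force: [-0.2, -0.1, -1.5]
gripper_width: 0.084
t: 22.25
eef_pos: [0.5409, 0.2459, 0.1321]
tool_rot: [-0.0, 0.758, 0.652, 0.0]
contact_force: [0.1, 0.5, -0.1]
gripper_width: 0.085
```

```bash
python3 -m jog '[[[0,0,0.3],[0,0,0],1],[[0,0,0],[0,0,0],1]]'
```

```text
t: 22.5
eef_pos: [0.541, 0.246, 0.1319]
tool_rot: [-0.0, 0.758, 0.652, 0.0]
contact_force: [-0.5, -1.0, 2.4]
gripper_width: 0.083
```

```bash
python3 -m jog '[[[0,0,0],[0,0,0],0.8],[[0,0,0],[0,0,0],0.75],[[0,0,0],[0,0,0],0.7],[[0,0,0],[0,0,0],0.6],[[0,0,0],[0,0,0],0.5],[[0,0,0],[0,0,0],0.5],[[0,0,0],[0,0,0],0.5]]' 20; python3 -c "
from st import *
st('wrist','w11')
p=np.load('pics/w11.npz')['p'][180:480,140:500,::-1]; cv2.imwrite('pics/w11c.png',cv2.resize(p,None,fx=2,fy=2,interpolation=cv2.INTER_CUBIC))"
```

```text
t: 23.38
eef_pos: [0.5409, 0.2459, 0.1317]
tool_rot: [-0.0, 0.758, 0.652, 0.0]
contact_force: [-0.5, 0.6, -0.4]
gripper_width: 0.256
23.375 [0.54085706 0.24591642 0.13170187] [-0.48044606  0.64878903 -0.39076026] [ 0.00838499 -0.02903439 -0.00657092]
yaw -8.629680989215432 tilt [-1.27525610e-05  2.42053869e-05 -1.00000000e+00]
stand xy 0.0005632932241474377 -1.3104974927487987e-06
```

View pics/w11c.png

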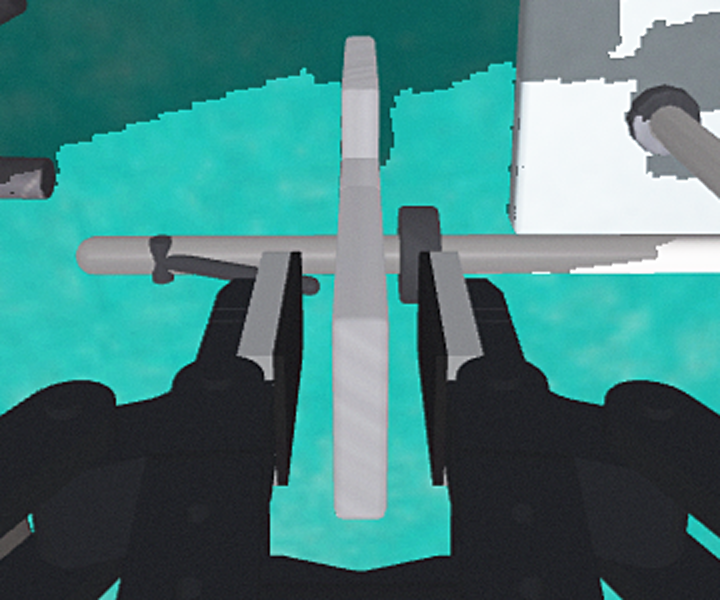

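```bash
python3 -m jog '[[[0,0,-8],[0,0,0],0.5],[[0,0,-15],[0,0,0],0.5],[[0,0,-20],[0,0,0],0.5],[[0,0,-30],[0,0,0],0.5],[[0,0,-30],[0,0,0],0.5],[[0,-20,-20],[0,0,0],0.5],[[0,-40,0],[0,0,0],0.5],[[0,-20,0],[0,0,0],0.5],[[0,0,0],[0,0,0],0.5],[[0,0,0],[0,0,0],0.5]]'; python3 -c "
from st import *
st('wrist','w12')
p=np.load('pics/w12.npz')['p'][:,:,::-1]; cv2.imwrite('pics/w12b.png',p)
p,d=bot.read_camera('scene'); np.savez('pics/s12.npz',p=p,d=d); cv2.imwrite('pics/s12.png',p[:,:,::-1])
cv2.imwrite('pics/s12c.png',cv2.resize(p[100:210,170:310,::-1],None,fx=5,fy=5,interpolation=cv2.INTER_CUBIC))
p,d=bot.read_camera('top'); np.savez('pics/t12.npz',p=p,d=d); cv2.imwrite('pics/t12.png',p[:,:,::-1])
P=cloud(*info('scene'),np.load('pics/s12.npz')['d']).reshape(-1,3)
s0=np.array([.5403,.2460,0]);a=np.radians(-8.5);S=np.stack([(P-s0)@[np.cos(a),np.sin(a),0],(P-s0)@[-np.sin(a),np.cos(a),0],P[:,2]],1)
for lo,hi in ((.03,.1),(.125,.175)):
    m=(abs(S[:,0])<.012)&(abs(S[:,1])<.045)&(S[:,2]>lo)&(S[:,2]<hi);c=S[m];print(lo,hi,len(c),np.percentile(c,[1,50,99],axis=0))
"
```

```text
t: 24.68
eef_pos: [0.4627, 0.2578, 0.2555]
tool_rot: [0.0, 0.758, 0.652, 0.001]
contact_force: [0.1, 0.2, -0.2]
gripper_width: 0.247
24.675 [0.46271297 0.25780311 0.25554761] [ 0.06237197  0.22540684 -0.15757793] [-0.0253289  -0.05219049 -0.00773976]
yaw -8.657425726081215 tilt [ 1.39918725e-03  8.17526646e-04 -9.99998687e-01]
stand xy -0.07847893809025111 0.00034234364051896794
0.03 0.1 254 [[-0.00553327 -0.03430218  0.0439323 ]
 [-0.00383377 -0.01192127  0.07224702]
 [ 0.00363777  0.03033223  0.09945565]]
0.125 0.175 175 [[-0.00587491 -0.01865923  0.12563742]
 [-0.00333241 -0.00808059  0.15120349]
 [ 0.00366667  0.01512146  0.1715809 ]]
```

View pics/w12b.png

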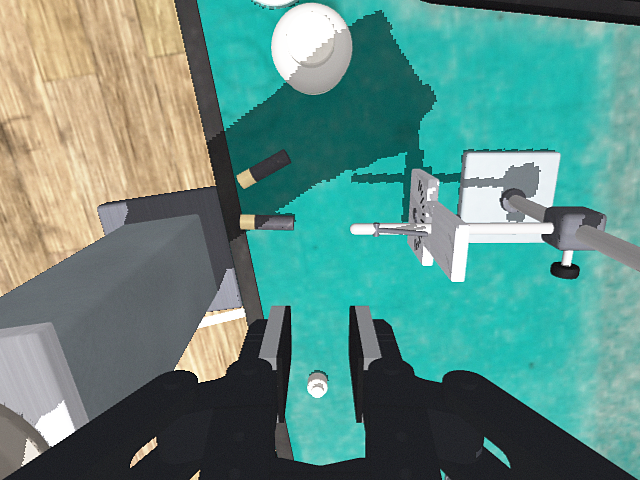

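View pics/s12c.png

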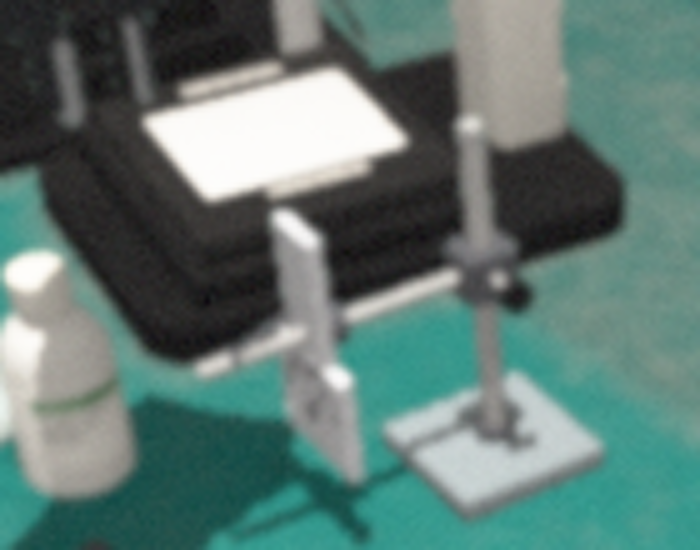

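View pics/s12.png

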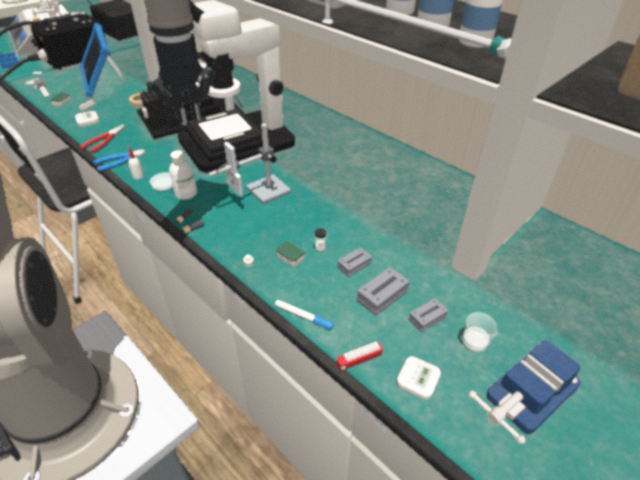

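```bash
python3 -m jog '[[[0,0,0],[0,0,0],0.5],[[0,0,0],[0,0,0],0.5]]'; python3 -c "
from station import bot
print(bot.hand_in()); print(bot.get_obs()['t'])"
```

```text
t: 25.08
eef_pos: [0.462, 0.2577, 0.2546]
tool_rot: [0.0, 0.758, 0.652, -0.0]
contact_force: [-0.4, -0.5, 0.2]
gripper_width: 0.253
the job is handed in; nothing more can be done
None
the job is handed in; nothing more can be done
```

The gauge plate is hanging by its eye on the stand's arm, between the sprung-up latch and the collar, with the graduated face outward. I handed the job in at about 25 s of the 54 s allowed; no verdict is reported.

- **Grasp:** I took the plate from the largest, middle rest, at pixel (404, 234) in the top picture. Two wrist views showed the markings on its −y face.
- **Feeling the arm:** I lowered the plate's bottom edge onto the bare stretch near the nose. Contact came at about 3–4 N and put the top of the arm at about 0.1176 m, against 0.118 m from the depth pictures.
- **Threading and latch:** The eye went along the arm with readings changing by at most about 4 N. The latch let go at about x = −2 mm in the stand frame, where the vertical force fell back to its free level. I went on to about +0.6 mm.
- **Hanging:** I lowered until the arm bore the plate, about 3.5 N, then opened the gripper and backed away.

**Last checks:**
- The wrist and scene pictures show the plate upright on the arm, the graduations facing outward and the latch up in front of it.
- The gripper touches nothing, with contact force about 0.
- The things around look where they were in the first scene picture. I compared them by eye and did not measure them.

**Disagreement:** The stand's position from the wrist camera differed by 2–3 mm from the fixed cameras. I used the wrist value, and the point where the latch released agrees with it.

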